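# Fill the gaps in the model railway and hold the test probe on the new track

### The arm

A 6-joint arm with a two-finger parallel gripper is mounted at the origin on the work surface. World frame = base frame: x ahead of the robot, y to its left, z up, the work surface at z = 0. Lengths are in m, angles in rad, forces in N, time in s.
With the tool pointing down it reaches from about 0.375 to 0.9 m from the base axis. Payload 3.1 kg.
Tool frame: the origin (TCP) lies midway between the tips of the shut fingers; the grasp point (between the pads) lies 19 mm behind it; z points along the fingers, y is the line along which they close (so a half turn about z gives the same grasp; the last joint's range is limited). The gripper opens to 87 mm and grips with 3 to 60 N. Pads are 19 mm wide; open, the fingers measure 117 mm over their backs; the gripper's body (75 mm by 190 mm) begins 51 mm behind the grasp point.
Start: joints at [0.978, 0.527, 1.433, -0, 1.181, -0.178], TCP at [0.252, 0.572, 0.223] pointing down, gripper open.
Joint ranges: [-3.08, 3.08], [-0.75, 2.2], [0.22, 2.44], [-1.43, 4.57], [0, 2.65], [-2.85, 2.85]. Speed limits (rad/s): [2.79, 2.79, 3.14, 3.14, 3.14, 3.14].

### API

Orientations are given as a unit quaternion [x, y, z, w].
In Python, from rig import robot gives the robot as it stands.
- The arm moves only by the shell command python3 -m jog 'ROWS' [FORCE]. ROWS is a JSON object of lists of equal length, an entry for each row: "dp": the shift along the tool's x, y, z in mm, a list of three; "delta_rot": the turn, a rotation vector about the tool's x, y, z in rad, a list of three; "gripper": the opening, from -1 (shut) to 1 (fully open). A call has 1 to 12 rows; each row is the pose to reach, as a shift and turn from the pose commanded when the call began, along the tool's axes at that moment; what a row does not reach only later rows make up. A row lasts 1/10 s, in which the tool goes at most 50 mm and 8.59 degrees, less where a joint would pass 70% of its speed; a pose out of reach is approached as far as the arm can. A call with a gripper value outside its range is refused whole. The fingers move at their own pace and stop on an object; FORCE is the grip in N (left out, the last holds). Time passes only in rows, so rows that repeat a pose let the fingers close. It gives the time, the measured TCP pose, the force, the opening and the grip force at its end, in the units of the state.
- robot.get_obs(): the state, without advancing time (a new reading comes with each control period).
- robot.camera(name): name is "scene" or "top"; returns the picture (384x512x3 uint8, red, green, blue); there is no depth.
- robot.camera_model(name): a dict with "fx", "fy", "cx", "cy" (pixels), "k1" (the pictures are not rectified: a ray, as slopes to the right and down, at radius r is drawn at 1 + k1 r^2 times it, then the intrinsics apply), "xyz" and "orientation" of the camera in the world. Camera axes: x right, y down, z forward; pixel columns grow to the right and rows downward; lengths in m; the calibration is good to about 2 mm. A picture is of the moment at which its call begins. camera_model takes no time and is no camera call.
- robot.hand_in(): hands the job in; it is judged then, once.
Trained networks look in the newest picture that a camera, given by its name, has taken for a name from the list of things; names that differ only in an ending like _2 or _b are one class to them, and where a whole thing is asked for, a point or a joint stands for the part that bears it (a point fixed in the world has none). Each returns a list of dicts, best first, with "score" (0 to 1); they miss things now and then, are a little off and sometimes report something else, mostly with a low value. They report only what shows in the picture. A call takes as long as a camera call. They do not tell look-alikes from the thing itself.
- robot.search_frame(name, camera): "rect" ([left, top, right, bottom] in pixels, round what is visible of it).
The state is a dict: "time": time; "q": joint angles; "joint_velocities": joint speeds; "joint_torque": joint torques, N m; "position": TCP position; "tool_rot": TCP orientation; "ft_force": force on the tool from outside, world axes, zero at the start; "moment": the same for the moment, N m; "grip_width": finger opening in m; "grip_force": force on a finger pad.
Only numpy, scipy, OpenCV 4.12 (cv2) and the standard library are available. Lean on these libraries where they do the work, as an engineer would, in place of code of your own. Each camera call takes 0.05 s, during which the arm holds its last target. There are 200 camera calls.

### The job

Two rows of track on this model railway each have a gap; lay into each gap the loose track piece whose length fills it, flat and in line with the rails, and leave the third, middle-length piece and everything else where they are. Then take the sprung test probe from its stand and hold it upright with its tip on the brass stud of the long piece you laid, pressed gently so that the sprung tip is about half way in. Finish while holding it there: do not let go of the probe or put it down.

Things in the scene. Friction and masses are not known exactly. Their poses are not given: they have to be found in the camera images.
- row_short: fixed row of model track, 300 mm long on a 62 mm wide painted grey strip, with the SHORT gap: 76 mm in its middle. All track: grey bed 44 mm wide, 12 high, rail tops 18 above the cork. Origin: on the cork, centre of the gap; x along the row, z up. A 37 mm high buffer stop stands at x = 138 to 146 mm
- row_long: the other fixed row, same in all but its gap, which is 116 mm long. Same axes: origin on the cork at the centre of the gap, x along the row
- piece_short: loose track piece, 70 mm long, 44 mm wide, 18 mm to the rail tops, 60 g; it belongs in the 76 mm gap. Origin: middle of its underside, x along it, z up. Take it across the 44 mm bed (along its y). It may go in either way round.
- piece_middle: look-alike track piece, 90 mm long, that fits neither gap; to be left where it lies. Same axes
- piece_long: look-alike track piece, 110 mm long; it belongs in the 116 mm gap. Same axes; either way round
- piece_long_stud (a point): top of the round brass contact stud on the long piece: 12 mm diameter, between the rails and level with their tops (18 mm above the piece's underside), 18 mm from the piece's middle along its +x. Each piece has such a stud.
- stand: fixed wooden block, 64 x 64 mm, 70 mm high, with an upright through hole of 19 mm in the middle of its top; origin under its middle
- probe: sprung test probe, 80 g, hanging upright in the stand. Origin: on its axis, underside of the collar (28 mm across, 5 thick) resting on the stand's top; z up its axis. Black round handle, 18 mm diameter, 5 to 75 mm above the origin: grip about 45 above it, from above. Below: steel barrel, 14 mm diameter, to 40 mm down; brass tip to 60 mm down
- probe_tip (a point): lower end of the probe's brass tip (5 mm diameter): on the probe's axis, 60 mm below its origin while the tip is not pressed
- plunger (a joint): how far the sprung tip is pushed into the barrel, m: 0 free, 0.012 fully in. It starts to move at 1.2 N and the force grows by 0.4 N per mm (6 N fully in)
- van: bystander: model goods van, 119 x 36 x 54 mm, standing on the cork near the robot; origin under its middle, x along it
- trailer_wagon: bystander: flat wagon with a trailer on it, 154 x 37 x 70 mm, on the cork; origin under its middle, x along it
- screwdriver: bystander: screwdriver, 160 mm, lying on the cork
- paint_jar: bystander: paint jar, 44 mm diameter, 55 mm high; origin under its middle
- sanding_block: bystander: wooden sanding block, 100 x 60 x 30 mm; origin under its middle, x along it
- pin_cup: bystander: white cup, 60 mm across, 50 mm high; origin under its middle
Not all that is in view belongs to the job. What is shaped like the piece_short but purple or red is not meant.

How it is judged:
By the outcome, as a careful person would: the job done as asked, in the order asked, and still so for the second after the job is handed in, while the arm keeps its last pose, push and grip.
It also fails if it takes over 72 s, if anything falls off the work surface, if the arm or the gripper's body presses on something with over 40 N, if the wrist force passes 120 N, or if a joint passes its speed limit or range.

## Working session

There is one attempt and no reset: what is moved stays moved. The work goes in short steps, Python scripts to look and compute and a shell command to move; the robot and the scene stay as the last step left them, time stands still between calls to the robot, and variables do not carry over. Pictures are saved under pics/ and viewed, at most 12 in all, crops included, and the job is handed in when it is done.

```bash
ls; mkdir -p pics; python3 - <<'E'
from rig import robot
import cv2,json
for c in ("scene","top"):
    im=robot.camera(c); cv2.imwrite(f"pics/{c}0.png",im[:,:,::-1]); print(c,robot.camera_model(c))
o=robot.get_obs(); print(o)
for n in ["row_short","row_long","piece_short","stand","probe","piece_long_stud","van","screwdriver","trailer_wagon","paint_jar","sanding_block","pin_cup"]:
    for c in ("scene","top"):
        print(n,c,[(round(d["score"],2),[round(v) for v in d["rect"]]) for d in robot.search_frame(n,c)])
E
```

```text
pics
scene {'fx': 482.2394296555155, 'fy': 482.2394296555155, 'cx': 255.42884004912707, 'cy': 197.84259117484478, 'k1': -0.015467091256896907, 'xyz': array([1.20823454, 0.61229478, 1.14902149]), 'orientation': array([ 0.34519615,  0.87059848, -0.32514576, -0.13106542])}
top {'fx': 437.0760521708767, 'fy': 437.0760521708767, 'cx': 247.50290968615514, 'cy': 188.04370342403996, 'k1': -0.09000022793909293, 'xyz': array([ 0.33029772, -0.06519624,  1.36351691]), 'orientation': array([-0.69406831,  0.714674  , -0.055714  ,  0.06637925])}
{'time': 0.1, 'q': array([ 9.77468756e-01,  5.28391092e-01,  1.43373852e+00, -7.44195977e-06,
        1.18143185e+00, -1.78494081e-01]), 'joint_velocities': array([ 0.00109437, -0.00144462, -0.00143636, -0.00041742,  0.00046281,
        0.00032079]), 'joint_torque': array([ 1.30460257e-04, -4.40987670e+01, -1.77151537e+01,  6.34584110e-02,
        5.34584722e-02, -3.24676853e-05]), 'position': array([0.25150039, 0.57145397, 0.22166985]), 'tool_rot': array([ 2.05931219e-01,  9.78565973e-01, -9.13303361e-04, -3.67345216e-04]), 'ft_force': array([-0.20591347, 
[... 1017 characters left out ...]
90, 172]), (0.7, [160, 143, 188, 171]), (0.28, [295, 256, 391, 340])]
van top [(0.89, [283, 242, 308, 281])]
screwdriver scene [(0.72, [412, 258, 442, 306]), (0.54, [153, 200, 176, 216])]
screwdriver top [(0.56, [301, 120, 329, 138])]
trailer_wagon scene [(0.92, [409, 256, 442, 308]), (0.2, [275, 137, 290, 172])]
trailer_wagon top [(0.69, [337, 142, 350, 154]), (0.64, [71, 226, 119, 266])]
paint_jar scene [(0.7, [156, 169, 170, 188])]
paint_jar top [(0.65, [337, 138, 353, 156])]
sanding_block scene [(0.65, [161, 142, 190, 173])]
sanding_block top [(0.91, [351, 157, 385, 196]), (0.49, [282, 240, 311, 281])]
pin_cup scene [(0.86, [370, 317, 394, 347])]
pin_cup top [(0.85, [84, 169, 104, 190])]
```

```bash
python3 - <<'E'
import cv2
a=cv2.imread("pics/scene0.png")[90:360,130:460]; b=cv2.imread("pics/top0.png")[90:300,50:410]
cv2.imwrite("pics/s1.png",cv2.resize(a,(733,600),interpolation=cv2.INTER_CUBIC))
cv2.imwrite("pics/t1.png",cv2.resize(b,(800,467),interpolation=cv2.INTER_CUBIC))
E
```

```text
(no output)
```

View pics/s1.png

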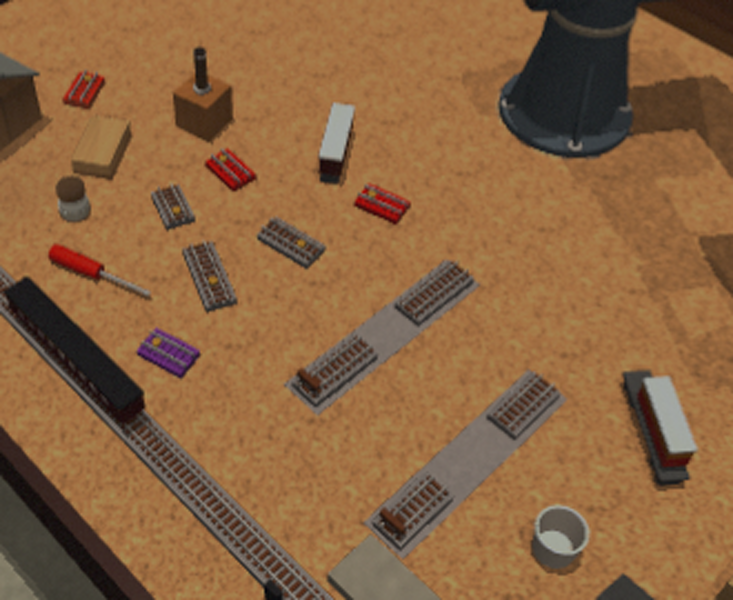

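View pics/t1.png

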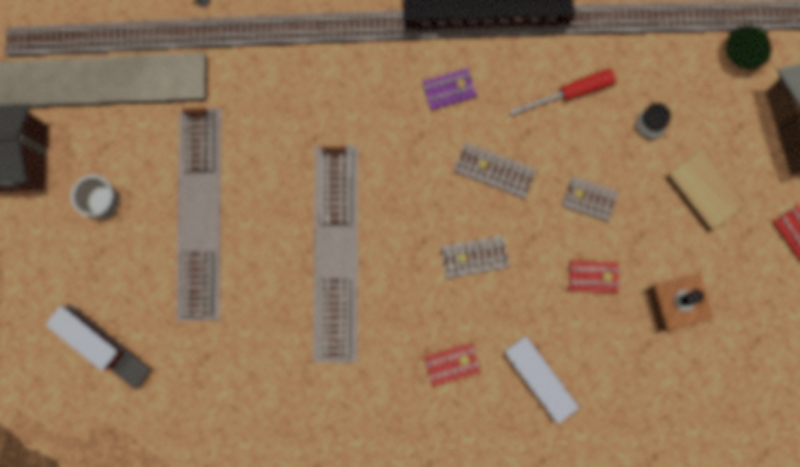

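```bash
cat > vis.py <<'E'
import cv2,numpy as np
from scipy.optimize import minimize
from scipy.spatial.transform import Rotation as R
from rig import robot
S=4
def proj(c,P):
    m=robot.camera_model(c); P=np.atleast_2d(P)
    p=R.from_quat(m["orientation"]).inv().apply(P-m["xyz"]); s=p[:,:2]/p[:,2:]
    s=s*(1+m["k1"]*(s**2).sum(1,keepdims=True))
    return s*[m["fx"],m["fy"]]+[m["cx"],m["cy"]]
def ray(c,uv):
    m=robot.camera_model(c); d=(np.array(uv)-[m["cx"],m["cy"]])/[m["fx"],m["fy"]]; s=d.copy()
    for _ in range(20): s=d/(1+m["k1"]*(s**2).sum())
    return m["xyz"],R.from_quat(m["orientation"]).apply([*s,1.])
def at_z(c,uv,z):
    o,d=ray(c,uv); return o+d*(z-o[2])/d[2]
def tri(a,b):
    (o1,d1),(o2,d2)=ray("scene",a),ray("top",b); A=np.c_[d1,-d2]; t=np.linalg.lstsq(A,o2-o1,rcond=None)[0]
    p,q=o1+t[0]*d1,o2+t[1]*d2; return (p+q)/2,np.linalg.norm(p-q)
def box(x0,x1,y0,y1,z0,z1): return np.array([[x,y,z] for x in(x0,x1) for y in(y0,y1) for z in(z0,z1)])/1000
def piece(L): return [np.r_[box(-L/2,L/2,-22,22,0,12),box(-L/2,L/2,-17,17,0,18)]]
def row(g): return [box(-150,150,-31,31,0,1)]+[np.r_[box(a,b,-22,22,0,12),box(a,b,-17,17,0,18)] for a,b in((-150,-g/2),(g/2,150))]+[box(138,146,-20,20,0,37)]
def xf(h,p): # p=x,y,yaw,z
    return R.from_euler("z",p[2]).apply(h)+[p[0],p[1],p[3]]
def render(c,hulls,p,roi):
    x0,y0,x1,y1=roi; im=np.zeros(((y1-y0)*S,(x1-x0)*S),np.uint8)
    for h in hulls:
        uv=(proj(c,xf(h,p))+.5-[x0,y0])*S-.5
        q=cv2.convexHull(np.round(uv*256).astype(np.int32)); cv2.fillConvexPoly(im,q,255,cv2.LINE_AA,8)
    return cv2.GaussianBlur(cv2.resize(im,(x1-x0,y1-y0),interpolation=cv2.INTER_AREA).astype(float),(0,0),.6)
def alpha(im): # low for cork, high for grey
    lab=cv2.cvtColor((im/255.).astype(np.float32),cv2.COLOR_RGB2LAB); return -lab[:,:,2]
def fit(ims,hulls,p0,free=(0,1,2),m=7):
    p0=np.array(p0,float); free=list(free); w=[]
    for c,im in ims.items():
        uv=np.concatenate([proj(c,xf(h,p0)) for h in hulls]); lo=np.floor(uv.min(0)-m).astype(int); hi=np.ceil(uv.max(0)+m).astype(int)
        w.append((c,(*lo,*hi),alpha(im)[lo[1]:hi[1],lo[0]:hi[0]]))
    def f(v):
        p=p0.copy(); p[free]+=np.array(v)*np.array([.01,.01,.1,.01])[free]
        return -sum(np.corrcoef(render(c,hulls,p,r).ravel(),a.ravel())[0,1] for c,r,a in w)/len(w)
    best=min((minimize(f,np.zeros(len(free)),method="Nelder-Mead",options=dict(initial_simplex=np.r_[np.zeros((1,len(free))),np.eye(len(free))*k],xatol=1e-3,fatol=1e-6)) for k in(1,-.7)),key=lambda r:r.fun)
    p=p0.copy(); p[free]+=best.x*np.array([.01,.01,.1,.01])[free]; return p,-best.fun
E
cat > m1.py <<'E'
from vis import *
ims={c:cv2.imread(f"pics/{c}0.png")[:,:,::-1] for c in("scene","top")}
ff=lambda x,y:np.array([x,y])/2.222+[50,90]
G={"long":(piece(110),(458,160),(533,184)),"short":(piece(70),(566,190),(615,208)),"middle":(piece(90),(444,262),(508,250)),
 "row_long":(row(116),(197,318),(200,110)),"row_short":(row(76),(335,360),(336,148))}
for n,(h,a,b) in G.items():
    a,b=[at_z("top",ff(*q),.01) for q in(a,b)]; c=(a+b)/2; p0=[c[0],c[1],np.arctan2(*(b-a)[1::-1]),0]
    print(n,"len",np.linalg.norm(a-b).round(3))
    for k in({"top":ims["top"]},{"scene":ims["scene"]},ims):
        p,s=fit(k,h,p0); print("  ",list(k),p.round(4),round(s,3))
    p,s=fit(ims,h,p,(0,1,2,3)); print("   z free",p.round(4),round(s,3))
E
python3 m1.py
```

```text
long len 0.112
   ['top'] [ 0.6358 -0.1287 -1.9763  0.    ] 0.971
   ['scene'] [ 0.6374 -0.1268 -1.9776  0.    ] 0.857
   ['scene', 'top'] [ 0.6366 -0.128  -1.9775  0.    ] 0.912
   z free [ 0.6362 -0.1286 -1.9784 -0.0026] 0.924
short len 0.074
   ['top'] [ 0.5903 -0.2622 -1.9338  0.    ] 0.958
   ['scene'] [ 0.5916 -0.2606 -1.9367  0.    ] 0.907
   ['scene', 'top'] [ 0.5909 -0.2617 -1.933   0.    ] 0.93
   z free [ 0.5905 -0.2624 -1.9317 -0.0021] 0.926
middle len 0.092Traceback (most recent call last):
  File "m1.py", line 10, in <module>
    p,s=fit(k,h,p0); print("  ",list(k),p.round(4),round(s,3))
        ~~~^^^^^^^^
  File "vis.py", line 41, in fit
    best=min((minimize(f,np.zeros(len(free)),method="Nelder-Mead",options=dict(initial_simplex=np.r_[np.zeros((1,len(free))),np.eye(len(free))*k],xatol=1e-3,fatol=1e-6)) for k in(1,-.7)),key=lambda r:r.fun)
  File "vis.py", line 41, in <genexpr>
    best=min((minimize(f,np.zeros(len(free)),method="Nelder-Mead",options=dict(initial_simplex=np.r_[np.zeros((1,len(free))),np.eye(len(free))*k],xatol=1e-3,fatol=1e-6)) for k in(1,-.7)),key=l
[... 303 characters left out ...]
xr = func(xr)
    fx = function(np.copy(x), *(wrapper_args + args))
  File "vis.py", line 40, in f
    return -sum(np.corrcoef(render(c,hulls,p,r).ravel(),a.ravel())[0,1] for c,r,a in w)/len(w)
            ~~~^^^^^^^^^^^^^^^^^^^^^^^^^^^^^^^^^^^^^^^^^^^^^^^^^^^^^^^^^^^^^^^^^^^^^^^^
  File "vis.py", line 40, in <genexpr>
    return -sum(np.corrcoef(render(c,hulls,p,r).ravel(),a.ravel())[0,1] for c,r,a in w)/len(w)
                            ~~~~~~^^^^^^^^^^^^^
  File "vis.py", line 28, in render
    uv=(proj(c,xf(h,p))+.5-[x0,y0])*S-.5
        ~~~~^^^^^^^^^^^
  File "vis.py", line 7, in proj
    m=robot.camera_model(c); P=np.atleast_2d(P)
ValueError: time passes only in moves, steps and waits
```

```bash
python3 - <<'E'
s=open("vis.py").read()
s=s.replace('S=4\n','S=4\nCM={c:robot.camera_model(c) for c in("scene","top")}\n').replace('m=robot.camera_model(c);','m=CM[c];')
open("vis.py","w").write(s)
E
cat >> m1.py <<'E'
# probe/stand
st=[box(-32,32,-32,32,0,70)]
p0=[*at_z("top",(362,224),.14)[:2],0.2,0]
E
time python3 m1.py
python3 - <<'E'
import cv2
a=cv2.imread("pics/scene0.png")[100:200,195:295]; b=cv2.imread("pics/top0.png")[190:270,300:400]
a=cv2.resize(a,(400,400),interpolation=cv2.INTER_CUBIC); b=cv2.resize(b,(400,320),interpolation=cv2.INTER_CUBIC)
import numpy as np
cv2.imwrite("pics/st.png",np.hstack([a,np.vstack([b,b[:80]*0])]))
E
```

```text
long len 0.112
   ['top'] [ 0.6358 -0.1287 -1.9763  0.    ] 0.971
   ['scene'] [ 0.6374 -0.1268 -1.9776  0.    ] 0.857
   ['scene', 'top'] [ 0.6366 -0.128  -1.9775  0.    ] 0.912
   z free [ 0.6362 -0.1286 -1.9784 -0.0026] 0.924
short len 0.074
   ['top'] [ 0.5903 -0.2622 -1.9338  0.    ] 0.958
   ['scene'] [ 0.5916 -0.2606 -1.9367  0.    ] 0.907
   ['scene', 'top'] [ 0.5909 -0.2617 -1.933   0.    ] 0.93
   z free [ 0.5905 -0.2624 -1.9317 -0.0021] 0.926
middle len 0.092
   ['top'] [ 0.5118 -0.0951 -1.4246  0.    ] 0.964
   ['scene'] [ 0.5127 -0.0943 -1.4223  0.    ] 0.945
   ['scene', 'top'] [ 0.5122 -0.095  -1.4235  0.    ] 0.954
   z free [ 5.1190e-01 -9.5100e-02 -1.4239e+00 -1.3000e-03] 0.955
row_long len 0.303
   ['top'] [0.5846 0.299  0.0052 0.    ] 0.955
   ['scene'] [0.5951 0.2993 0.003  0.    ] 0.78
   ['scene', 'top'] [0.5886 0.2992 0.0043 0.    ] 0.856
   z free [ 0.5885  0.2992  0.0038 -0.0025] 0.852
row_short len 0.302
   ['top'] [ 0.5217  0.1013 -0.0169  0.    ] 0.989
   ['scene'] [ 0.5312  0.1016 -0.0172  0.    ] 0.89
   ['scene', 'top'] [ 0.5254  0.1015 -0.018   0.    ] 0.929
   z free [ 0.5254  0.1011 -0.0164 -0.0023] 0.931
real	0m5.861s
user	0m6.549s
sys	0m0.194s
```

View pics/st.png

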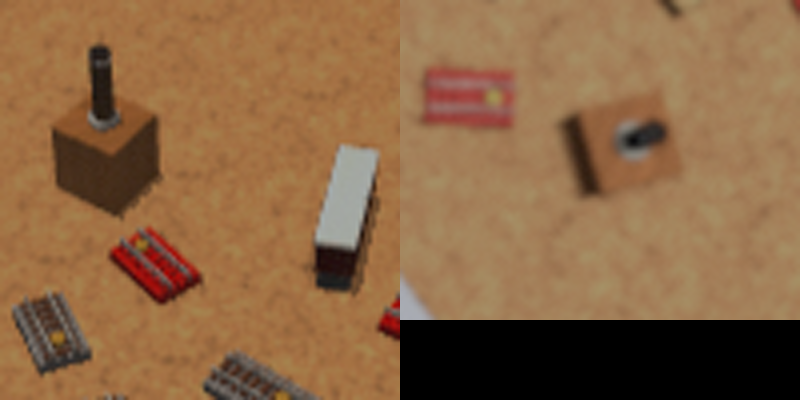

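```bash
python3 - <<'E'
from vis import *
out=[]
for p,g in(([.5846+.0014,.299+.0017,.005,0],116),([.5217+.0014,.1013+.0017,-.017,0],76)):
    for c,d in(("top",-1),("scene",0)):
        im=cv2.imread(f"pics/{c}0.png"); q=np.array(p)
        if c=="top": q[:2]-=[.0014,.0017]
        uv=np.concatenate([proj(c,xf(h,q)) for h in row(g)]); x0,y0=np.floor(uv.min(0)-4).astype(int); x1,y1=np.ceil(uv.max(0)+4).astype(int)
        k=300/max(y1-y0,x1-x0); k=k if c=="scene" else 300/(y1-y0)
        r=cv2.resize(im[y0:y1,x0:x1],None,fx=k,fy=k,interpolation=cv2.INTER_CUBIC); o=r.copy()
        for h in row(g):
            for i in range(8):
              for j in range(i):
                if ((abs(h[i]-h[j])>1e-4).sum()==1):
                    a,b=[tuple(np.round(((proj(c,xf(h[n:n+1],q))[0]+.5-[x0,y0])*k-.5)).astype(int)) for n in(i,j)]
                    cv2.line(o,a,b,(0,255,0) ,1)
        z=np.zeros((300,2*r.shape[1],3),np.uint8); z[:r.shape[0]]=np.hstack([r,o])[:300]; out.append(z)
a=np.hstack(out[:2]);b=np.hstack(out[2:]);w=max(a.shape[1],b.shape[1])
a,b=[cv2.copyMakeBorder(t,0,0,0,w-t.shape[1],0) for t in(a,b)]
o=np.vstack([a,b]); s=min(1,800/o.shape[1]);print(o.shape); cv2.imwrite("pics/rows.png",cv2.resize(o,None,fx=s,fy=s,interpolation=cv2.INTER_AREA))
E
```

```text
(600, 774, 3)
```

View pics/rows.png

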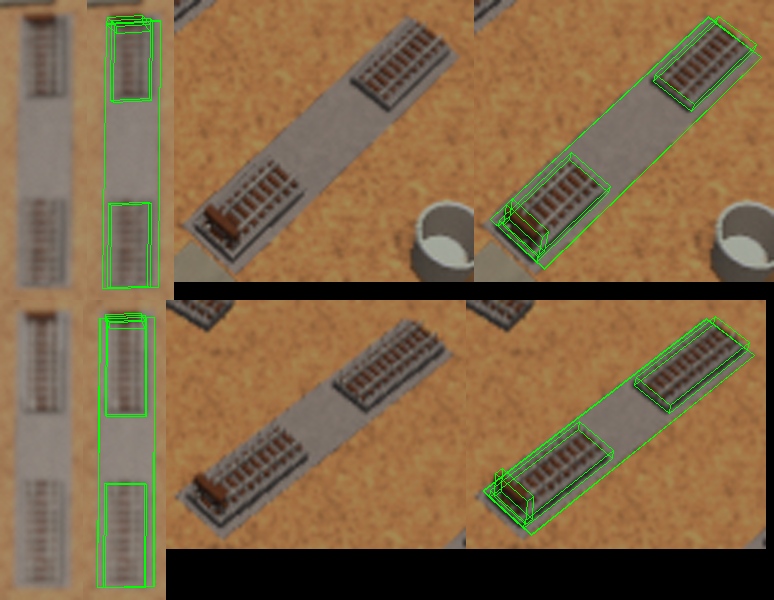

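```bash
cat > m2.py <<'E'
from vis import *
def rowfit(c,im,g,p0):
    lab=cv2.cvtColor((im/255.).astype(np.float32),cv2.COLOR_RGB2LAB)
    def masks(p,roi):
        a,sh=p[4]*1000,p[5]*1000
        tr=[(-150,-g/2),(g/2,150)]
        M=[render(c,[box(-a,a,-31,31,0,1)]+[box(u,v,-22,22,0,12) for u,v in tr],p,roi),
           render(c,[box(u,v,-22,22,0,12) for u,v in tr],p,roi), render(c,[box(u,v,-16,16,11.9,12) for u,v in tr],p,roi), render(c,[box(138,146,-16,16,18,37)],p,roi)]
        return np.stack([m.ravel()/255 for m in M]+[np.ones(M[0].size)],1)
    p0=np.array([*p0,0,.156,0]); uv=proj(c,xf(box(-158,158,-31,31,0,18),p0)); lo=np.floor(uv.min(0)-3).astype(int); hi=np.ceil(uv.max(0)+3).astype(int)
    roi=(*lo,*hi); Y=lab[lo[1]:hi[1],lo[0]:hi[0]].reshape(-1,3)
    W=(masks(p0,roi)[:,0]>0).reshape(hi[1]-lo[1],-1).astype(np.uint8); W=cv2.dilate(W,np.ones((7,7))).ravel()>0
    sc=np.array([.01,.01,.02,.01])
    def f(v):
        p=p0.copy(); p[[0,1,2,4]]+=np.array(v)*sc; A=masks(p,roi)[W]
        return sum(np.linalg.lstsq(A,Y[W],rcond=None)[1])/((Y[W]-Y[W].mean(0))**2).sum()
    r=min((minimize(f,np.zeros(4),method="Nelder-Mead",options=dict(initial_simplex=np.r_[np.zeros((1,4)),np.eye(4)*k],xatol=1e-3,fatol=1e-6)) for k in(1,-.7)),key=lambda r:r.fun)
    p=p0.copy(); p[[0,1,2,4]]+=r.x*sc; return p,r.fun
if __name__=="__main__":
    for n,g,p0 in(("row_long",116,[.5846,.299,.005]),("row_short",76,[.5217,.1013,-.017])):
        for c in("top","scene"):
            for w in(g-8,g,g+8) :
                p,r=rowfit(c,cv2.imread(f"pics/{c}0.png")[:,:,::-1],w,p0); print(n,c,w,p[[0,1,2,4]].round(4),round(r,4))
    # probe axis: scene handle top/collar and top view
    print(tri((220,112.3),(300+655/4,190+131/4)))
    print("collar",tri((195+104/4,100+118/4),(300+630/4-100,190+140/4)))
E
python3 m2.py
```

```text
row_long top 108 [0.5878 0.2988 0.006  0.1534] 0.13
row_long top 116 [0.5877 0.2988 0.0059 0.1534] 0.1277
row_long top 124 [0.5877 0.2988 0.0058 0.1534] 0.1344
row_long scene 108 [0.5943 0.2994 0.0035 0.161 ] 0.1551
row_long scene 116 [0.5915 0.2994 0.0032 0.1543] 0.1529
row_long scene 124 [0.5916 0.2994 0.0034 0.1543] 0.1584
row_short top 68 [ 0.524   0.1011 -0.0157  0.1538] 0.076
row_short top 76 [ 0.5242  0.1011 -0.0154  0.1535] 0.0754
row_short top 84 [ 0.5242  0.1011 -0.0154  0.1535] 0.0826
row_short scene 68 [ 0.5277  0.1018 -0.0189  0.1541] 0.1044
row_short scene 76 [ 0.5277  0.1018 -0.0189  0.1541] 0.1007
row_short scene 84 [ 0.5278  0.1018 -0.0185  0.1539] 0.1054
(array([ 0.37772161, -0.59532472,  0.05022655]), np.float64(0.22292199386807218))
collar (array([ 0.43496805, -0.37171942,  0.06955012]), np.float64(0.0007224762793090477))
```

```bash
cat > go.py <<'E'
import sys,numpy as np
from scipy.spatial.transform import Rotation as R
from rig import robot
x,y,z,phi=map(float,sys.argv[1:5]); o=robot.get_obs(); p=np.array(o["position"]); r=R.from_quat(o["tool_rot"])
t=[np.cos(phi),np.sin(phi),0]; T=R.from_matrix(np.c_[np.cross(t,[0,0,-1]),t,[0,0,-1]])
print("t",round(o["time"],2),"pos",p.round(4),"q",o["q"].round(2),"w",round(o["grip_width"],4),"f",o["ft_force"].round(2))
print("dp",r.inv().apply(np.array([x,y,z])-p).round(4)*1000,"rot",(r.inv()*T).as_rotvec().round(4))
E
python3 go.py .591 -.2615 .12 -.362
python3 - <<'E'
import cv2
b=cv2.imread("pics/top0.png")[115:265,230:380]
cv2.imwrite("pics/near.png",cv2.resize(b,(600,600),interpolation=cv2.INTER_CUBIC))
E
```

```text
t 1.3 pos [0.2518 0.572  0.2226] q [ 0.98  0.53  1.43 -0.    1.18 -0.18] w 0.0867 f [-0.41  0.05  0.33]
dp [-646.3 -626.1  102.6] rot [0.    0.    1.518]
```

View pics/near.png

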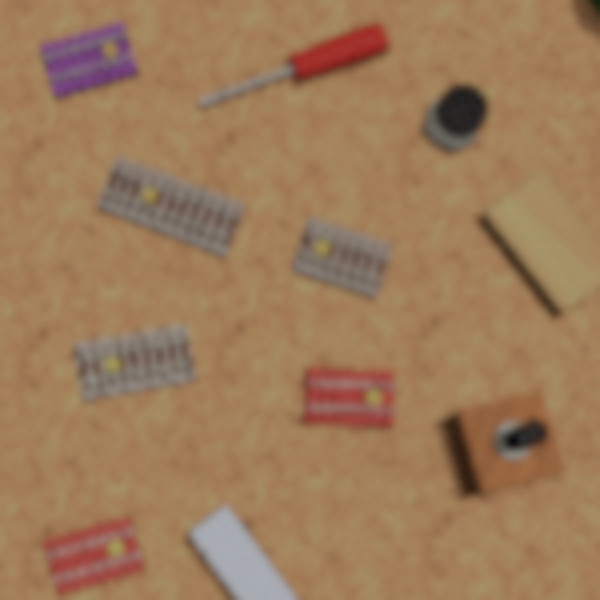

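Candidates in the top picture: grey short (315,180), which I choose as it is about 70 mm long; grey long (273,166); grey middle (264,206); reds at (317,214), (254,254) and far right (405,195); purple (252,130).

```bash
python3 -m jog '{"dp":[[-646,-626,102],[-646,-626,102],[-646,-626,102],[-646,-626,102],[-646,-626,102],[-646,-626,102],[-646,-626,102],[-646,-626,102],[-646,-626,102],[-646,-626,102],[-646,-626,102],[-646,-626,102]],"delta_rot":[[0,0,1.518],[0,0,1.518],[0,0,1.518],[0,0,1.518],[0,0,1.518],[0,0,1.518],[0,0,1.518],[0,0,1.518],[0,0,1.518],[0,0,1.518],[0,0,1.518],[0,0,1.518]],"gripper":[1,1,1,1,1,1,1,1,1,1,1,1]}' 20; python3 go.py .591 -.2615 .10 -.362
```

```text
time: 2.5
position: [0.4773, 0.0176, 0.155]
tool_rot: [0.823, 0.568, 0.0, 0.0]
ft_force: [0.2, 1.1, -0.5]
grip_width: 0.087
grip_force: 0.0
t 2.5 pos [0.4773 0.0176 0.155 ] q [-0.2   0.44  1.86  0.    0.84  0.16] w 0.087 f [ 0.16  1.06 -0.52]
dp [-220.6  205.3   55.1] rot [ 0.0009 -0.0003 -0.0007]
```

```bash
python3 -m jog '{"dp":[[-220,205,50],[-220,205,50],[-220,205,50],[-220,205,50],[-220,205,50],[-220,205,50],[-220,205,50],[-220,205,50],[-220,205,50]],"delta_rot":[[0,0,0],[0,0,0],[0,0,0],[0,0,0],[0,0,0],[0,0,0],[0,0,0],[0,0,0],[0,0,0]],"gripper":[1,1,1,1,1,1,1,1,1]}'; python3 go.py .591 -.2615 .003 -.362
```

```text
time: 3.4
position: [0.5894, -0.2573, 0.1046]
tool_rot: [0.823, 0.568, -0.0, -0.001]
ft_force: [1.0, 0.5, 0.2]
grip_width: 0.087
grip_force: 0.0
t 3.4 pos [ 0.5894 -0.2573  0.1046] q [-0.59  0.69  1.48  0.    0.97 -0.22] w 0.087 f [1.05 0.51 0.16]
dp [ -3.4   3.2 101.6] rot [-0.0021 -0.0008  0.0002]
```

```bash
python3 -m jog '{"dp":[[0,0,60],[0,0,60],[0,0,60],[0,0,60]],"delta_rot":[[0,0,0],[0,0,0],[0,0,0],[0,0,0]],"gripper":[1,1,1,1]}'; python3 go.py .591 -.2615 .003 -.362; python3 go.py .591 -.2615 .003 -.362
```

```text
time: 3.8
position: [0.5907, -0.2579, 0.046]
tool_rot: [0.823, 0.569, 0.0, 0.0]
ft_force: [0.2, -0.3, 0.4]
grip_width: 0.0867
grip_force: 0.0
t 3.8 pos [ 0.5907 -0.2579  0.046 ] q [-0.58  0.78  1.5   0.    0.86 -0.22] w 0.0867 f [ 0.2  -0.28  0.38]
dp [-3.3  1.5 43. ] rot [0.0007 0.0001 0.0012]
t 3.8 pos [ 0.5907 -0.2579  0.046 ] q [-0.58  0.78  1.5   0.    0.86 -0.22] w 0.0867 f [ 0.2  -0.28  0.38]
dp [-3.3  1.5 43. ] rot [0.0007 0.0001 0.0012]
```

```bash
python3 -m jog '{"dp":[[-3,1.5,43],[-3,1.5,43],[-3,1.5,43],[-3,1.5,43],[-3,1.5,43],[-3,1.5,43],[-3,1.5,43],[-3,1.5,43],[-3,1.5,43],[-3,1.5,43]],"delta_rot":[[0,0,0],[0,0,0],[0,0,0],[0,0,0],[0,0,0],[0,0,0],[0,0,0],[0,0,0],[0,0,0],[0,0,0]],"gripper":[1,1,1,-1,-1,-1,-1,-1,-1,-1]}' 20; python3 go.py .525 .1015 .10 -1.588
```

```text
time: 4.8
position: [0.5905, -0.2619, 0.0019]
tool_rot: [0.823, 0.568, -0.0, -0.0]
ft_force: [-0.5, -0.4, 0.5]
grip_width: 0.0437
grip_force: 20.0
t 4.8 pos [ 0.5905 -0.2619  0.0019] q [-0.59  0.84  1.51 -0.    0.79 -0.23] w 0.0437 f [-0.55 -0.41  0.45]
dp [ 316.6 -190.   -98. ] rot [-2.000e-04  1.000e-04  1.226e+00]
```

```bash
python3 -m jog '{"dp":[[0,0,-50],[0,0,-98],[317,-190,-98],[317,-190,-98],[317,-190,-98],[317,-190,-98],[317,-190,-98],[317,-190,-98],[317,-190,-98],[317,-190,-98],[317,-190,-98],[317,-190,-98]],"delta_rot":[[0,0,0],[0,0,0],[0,0,1.226],[0,0,1.226],[0,0,1.226],[0,0,1.226],[0,0,1.226],[0,0,1.226],[0,0,1.226],[0,0,1.226],[0,0,1.226],[0,0,1.226]],"gripper":[-1,-1,-1,-1,-1,-1,-1,-1,-1,-1,-1,-1]}'; python3 go.py .526 .1015 .03 -1.588
```

```text
time: 6.0
position: [0.5248, 0.1031, 0.0999]
tool_rot: [1.0, -0.007, -0.0, 0.0]
ft_force: [0.7, -0.7, -0.4]
grip_width: 0.0438
grip_force: 20.0
t 6.0 pos [0.5248 0.1031 0.0999] q [-0.02  0.59  1.77 -0.    0.79  1.57] w 0.0438 f [ 0.75 -0.69 -0.35]
dp [ 1.3  1.5 69.9] rot [0.0001 0.0002 0.0027]
```

```bash
python3 -m jog '{"dp":[[1.3,1.5,70],[1.3,1.5,70],[1.3,1.5,70],[1.3,1.5,70],[1.3,1.5,70]],"delta_rot":[[0,0,0],[0,0,0],[0,0,0],[0,0,0],[0,0,0]],"gripper":[-1,-1,-1,-1,-1]}'; python3 go.py .526 .1015 .003 -1.588; cat > look.py <<'E'
from vis import *
import sys
# look.py tag x y z yaw hullspec...: overlay of wireframes on both cameras, crop centred at pixel
def draw(c,im,items,ctr,half,k):
    u,v=np.round(proj(c,ctr)[0]).astype(int); x0,y0=u-half,v-half
    r=cv2.resize(im[y0:y0+2*half,x0:x0+2*half],None,fx=k,fy=k,interpolation=cv2.INTER_CUBIC); o=r.copy()
    for col,hs,p in items:
        for h in hs:
            for i in range(8):
                for j in range(i):
                    if (abs(h[i]-h[j])>1e-4).sum()==1:
                        a,b=[tuple(int(t) for t in np.round((proj(c,xf(h[n:n+1],p))[0]+.5-[x0,y0])*k-.5)) for n in(i,j)]
                        cv2.line(o,a,b,col,1,cv2.LINE_AA)
    return np.hstack([r,o])
E
python3 - <<'E'
from look import *
robot_im=robot.camera("scene"); np.save("pics/a.npy",robot_im); t=robot.camera("top"); np.save("pics/b.npy",t)
o=robot.get_obs(); z=o["position"][2]-.002; q=[*o["position"][:2],-.017,z]
# scene's own frame row fit
rw=[.5277,.1018,-.0187,0]
it=[((0,255,0),row(76)[1:3],rw),((255,255,0),[box(-35,35,-22,22,0,12)],[*q[:2],-.017,z])]
cv2.imwrite("pics/p1.png",draw("scene",robot_im[:,:,::-1].copy(),it,[.525,.1,.02],38,5))
print(q)
E
```

```text
time: 6.5
position: [0.5277, 0.0999, 0.0311]
tool_rot: [1.0, -0.009, 0.001, 0.0]
ft_force: [0.2, 0.6, 0.4]
grip_width: 0.0436
grip_force: 20.0
t 6.5 pos [0.5277 0.0999 0.0311] q [-0.02  0.71  1.79 -0.    0.63  1.57] w 0.0436 f [0.21 0.58 0.38]
dp [-1.8 -1.6 28.1] rot [ 0.     -0.0026 -0.0003]
[np.float64(0.5276444519891489), np.float64(0.10004157057383556), -0.017, np.float64(0.02931806604079487)]
```

View pics/p1.png

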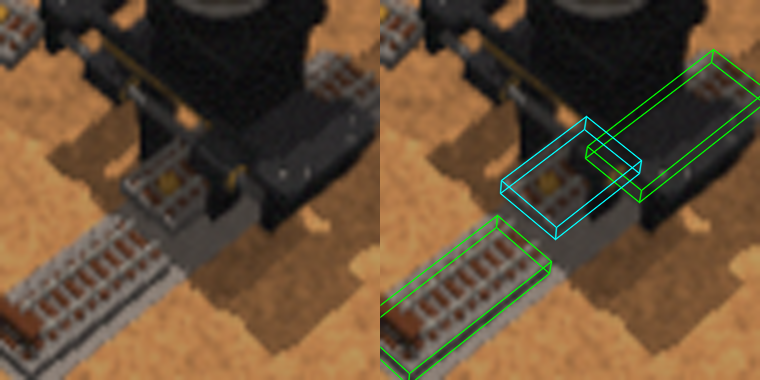

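```bash
cat > stud.py <<'E'
from vis import *
def stud(im,c,guess,z,r=5):
    g=proj(c,[*guess[:2],z])[0]; x0,y0=np.round(g).astype(int)-r; w=im[y0:y0+2*r+1,x0:x0+2*r+1].astype(float)
    # yellow: saturated with hue ~ 25..
    hsv=cv2.cvtColor((w/255).astype(np.float32),cv2.COLOR_RGB2HSV); y=np.minimum(w[...,0],w[...,1]*1.25)-w[...,2]
    y=np.where(hsv[...,0]>31,y,0); y=np.clip(y-.45*y.max(),0,None)
    n,l=cv2.connectedComponents((y>0).astype(np.uint8)); k=l.flat[y.argmax()]; y=np.where(l==k,y,0)
    v,u=np.mgrid[:y.shape[0],:y.shape[1]]; q=np.array([(u*y).sum(),(v*y).sum()])/y.sum()+[x0,y0]
    return q,(y>0).sum(),at_z(c,q,z)
E
python3 - <<'E'
from stud import *
a=cv2.imread("pics/scene0.png")[:,:,::-1]; t=cv2.imread("pics/top0.png")[:,:,::-1]
for n,ps,pt in(("short",(.5916,-.2606,-1.936),(.5903,-.2622,-1.934)),("long",(.6374,-.1268,-1.977),(.6358,-.1287,-1.9765)),("mid",(.5127,-.0943,-1.4223),(.5118,-.0951,-1.4246))):
    for c,im,p in(("scene",a,ps),("top",t,pt)):
        d=np.array([np.cos(p[2]),np.sin(p[2])]); g=np.array(p[:2])-.018*d
        q,k,P=stud(im,c,g,.018); e=P[:2]-p[:2]; print(n,c,q.round(1),k,"along",(e@d).round(4),"across",(e@[-d[1],d[0]]).round(4))
h=np.load("pics/a.npy"); print(stud(h,"scene",(.5277+.018,.1005),.0465))
E
```

```text
short scene [208.9 184. ] 11 along -0.0166 across -0.0003
short top [310.3 176.6] 22 along -0.017 across -0.0003
long scene [225.4 215.6] 14 along -0.0169 across -0.0001
long top [267.1 163.4] 20 along -0.0178 across -0.0003
mid scene [265.1 199. ] 10 along -0.0171 across 0.0006
mid top [258.  205.6] 22 along -0.0163 across -0.0
(array([299.23623273, 233.30044756]), np.int64(15), array([0.54734646, 0.09985429, 0.0465    ]))
```

```bash
python3 -m jog '{"dp":[[-2.6,-1.8,0],[-2.6,-1.8,8],[-2.6,-1.8,16],[-2.6,-1.8,22],[-2.6,-1.8,25],[-2.6,-1.8,26]],"delta_rot":[[0,0,0],[0,0,0],[0,0,0],[0,0,0],[0,0,0],[0,0,0]],"gripper":[-1,-1,-1,-1,-1,-1]}'; python3 go.py .525 .1017 .003 -1.588
```

```text
time: 7.2
position: [0.5235, 0.1021, 0.0031]
tool_rot: [1.0, -0.009, -0.001, 0.0]
ft_force: [-0.0, -0.0, -0.6]
grip_width: 0.0437
grip_force: 20.0
t 7.2 pos [0.5235 0.1021 0.0031] q [-0.02  0.76  1.81 -0.    0.57  1.57] w 0.0437 f [-0.   -0.04 -0.63]
dp [1.5 0.4 0.1] rot [0.     0.0014 0.    ]
```

```bash
python3 -m jog '{"dp":[[0,0,0.5],[0,0,1],[0,0,1]],"delta_rot":[[0,0,0],[0,0,0],[0,0,0]],"gripper":[-1,-1,-1]}'; python3 go.py .525 .1017 .003 -1.588
```

```text
time: 7.5
position: [0.524, 0.1021, 0.0031]
tool_rot: [1.0, -0.009, 0.0, 0.0]
ft_force: [0.4, -1.0, -0.9]
grip_width: 0.044
grip_force: 20.0
t 7.5 pos [0.524  0.1021 0.0031] q [-0.02  0.76  1.81 -0.    0.57  1.57] w 0.044 f [ 0.43 -0.98 -0.88]
dp [1.  0.4 0.1] rot [ 0.     -0.0003  0.    ]
```

```bash
python3 -m jog '{"dp":[[0,0,1],[0,0,1],[0,0,1]],"delta_rot":[[0,0,0],[0,0,0],[0,0,0]],"gripper":[-1,-1,-1]}'; python3 -m jog '{"dp":[[0,0,0.7],[0,0,0.7],[0,0,0.7]],"delta_rot":[[0,0,0],[0,0,0],[0,0,0]],"gripper":[-1,-1,-1]}'
```

```text
time: 7.8
position: [0.5239, 0.1021, 0.002]
tool_rot: [1.0, -0.009, 0.0, -0.0]
ft_force: [-0.0, 0.9, -0.8]
grip_width: 0.0439
grip_force: 20.0
time: 8.1
position: [0.524, 0.1021, 0.0019]
tool_rot: [1.0, -0.009, 0.0, 0.0]
ft_force: [-2.0, -0.4, 6.0]
grip_width: 0.0438
grip_force: 20.0
```

```bash
python3 -m jog '{"dp":[[0,0,0],[0,0,0],[0,0,0],[0,0,-20],[0,0,-60],[0,0,-100],[0,0,-100]],"delta_rot":[[0,0,0],[0,0,0],[0,0,0],[0,0,0],[0,0,0],[0,0,0],[0,0,0]],"gripper":[1,1,1,1,1,1,1]}'; python3 go.py .6366 -.128 .10 -.407
```

```text
time: 8.8
position: [0.5276, 0.1022, 0.1057]
tool_rot: [1.0, -0.008, 0.005, 0.0]
ft_force: [1.2, -0.5, 0.4]
grip_width: 0.0855
grip_force: 0.0
t 8.8 pos [0.5276 0.1022 0.1057] q [-0.02  0.58  1.76  0.    0.79  1.57] w 0.0855 f [ 1.19 -0.47  0.39]
dp [112.8 228.3   6.8] rot [ 0.0061 -0.0093 -1.1808]
```

```bash
python3 -m jog '{"dp":[[111,229,3],[111,229,3],[111,229,3],[111,229,3],[111,229,3],[111,229,3],[111,229,3],[111,229,3],[111,229,3],[111,229,3]],"delta_rot":[[0,0,-1.181],[0,0,-1.181],[0,0,-1.181],[0,0,-1.181],[0,0,-1.181],[0,0,-1.181],[0,0,-1.181],[0,0,-1.181],[0,0,-1.181],[0,0,-1.181]],"gripper":[1,1,1,1,1,1,1,1,1,1]}'; python3 go.py .6366 -.128 .002 -.407
python3 - <<'E'
from stud import *
from look import draw
from m2 import rowfit
s=robot.camera("scene"); t=robot.camera("top")
for c,im,x,y,yaw in(("scene",s,.5277,.1018,-.0189),("top",t,.5242,.1011,-.0155)):
    q,k,P=stud(im,c,(x+.017,y),.019); print(c,q.round(1),k,(P[:2]-[x,y])*1000)
it=[]
a=draw("scene",s[:,:,::-1].copy(),it,[.525,.1,.02],38,5)[:,:380];b=draw("top",t[:,:,::-1].copy(),it,[.525,.1,.02],38,5)[:,:380]
cv2.imwrite("pics/p2.png",np.hstack([a,b]))
E
```

```text
time: 9.8
position: [0.6304, -0.1285, 0.0973]
tool_rot: [0.836, 0.548, -0.0, -0.001]
ft_force: [-0.3, -0.2, -0.2]
grip_width: 0.0868
grip_force: 0.0
t 9.8 pos [ 0.6304 -0.1285  0.0973] q [-0.37  0.7   1.48  0.    0.96  0.04] w 0.0868 f [-0.28 -0.23 -0.19]
dp [ 2.9  5.6 95.3] rot [-0.0015  0.     -0.003 ]
scene [299.9 238.8] 13 [16.30927462  0.34097722]
top [nan nan] 0 [nan nan]stud.py:8: RuntimeWarning: invalid value encountered in divide
  v,u=np.mgrid[:y.shape[0],:y.shape[1]]; q=np.array([(u*y).sum(),(v*y).sum()])/y.sum()+[x0,y0]
```

View pics/p2.png

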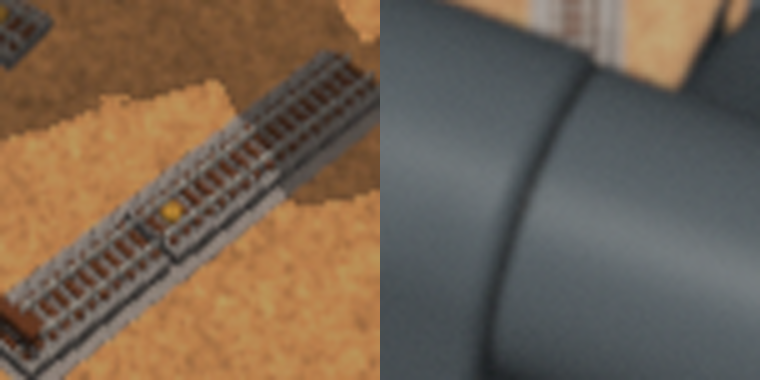

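The picture shows the short piece flat in its gap and in line with the rails, with its stud at crop (173,212) and even gaps at both ends. Now the long piece.

```bash
python3 -m jog '{"dp":[[3,5,50],[3,5,60],[3,5,60],[3,5,60]],"delta_rot":[[0,0,0],[0,0,0],[0,0,0],[0,0,0]],"gripper":[1,1,1,1]}'; python3 go.py .6366 -.128 .0025 -.407
```

```text
time: 10.3
position: [0.637, -0.128, 0.0389]
tool_rot: [0.835, 0.55, 0.0, 0.0]
ft_force: [0.3, 0.0, 0.8]
grip_width: 0.0871
grip_force: 0.0
t 10.3 pos [ 0.637  -0.128   0.0389] q [-0.37  0.79  1.49 -0.    0.86  0.04] w 0.0871 f [0.33 0.03 0.8 ]
dp [-0.2 -0.4 36.4] rot [ 0.0006  0.     -0.0002]
```

```bash
python3 -m jog '{"dp":[[0,0,30],[0,0,36.5],[0,0,36.5],[0,0,36.5],[0,0,36.5],[0,0,36.5],[0,0,36.5],[0,0,36.5],[0,0,36.5],[0,0,36.5]],"delta_rot":[[0,0,0],[0,0,0],[0,0,0],[0,0,0],[0,0,0],[0,0,0],[0,0,0],[0,0,0],[0,0,0],[0,0,0]],"gripper":[1,1,1,-1,-1,-1,-1,-1,-1,-1]}' 20; python3 go.py .589 .299 .10 -1.566
```

```text
time: 11.3
position: [0.6367, -0.128, 0.0018]
tool_rot: [0.835, 0.55, -0.0, -0.0]
ft_force: [-0.5, -0.6, -0.0]
grip_width: 0.0441
grip_force: 20.0
t 11.3 pos [ 0.6367 -0.128   0.0018] q [-0.37  0.85  1.5   0.    0.79  0.04] w 0.0441 f [-0.48 -0.65 -0.01]
dp [ 373.2 -212.8  -98.2] rot [-1.0000e-04  0.0000e+00  1.1589e+00]
```

```bash
python3 -m jog '{"dp":[[0,0,-50],[0,0,-98],[373,-213,-98],[373,-213,-98],[373,-213,-98],[373,-213,-98],[373,-213,-98],[373,-213,-98],[373,-213,-98],[373,-213,-98],[373,-213,-98],[373,-213,-98]],"delta_rot":[[0,0,0],[0,0,0],[0,0,1.159],[0,0,1.159],[0,0,1.159],[0,0,1.159],[0,0,1.159],[0,0,1.159],[0,0,1.159],[0,0,1.159],[0,0,1.159],[0,0,1.159]],"gripper":[-1,-1,-1,-1,-1,-1,-1,-1,-1,-1,-1,-1]}'; python3 go.py .589 .299 .03 -1.566
```

```text
time: 12.5
position: [0.5871, 0.3048, 0.0996]
tool_rot: [1.0, 0.006, 0.0, -0.001]
ft_force: [0.1, -0.2, 0.2]
grip_width: 0.0437
grip_force: 20.0
t 12.5 pos [0.5871 0.3048 0.0996] q [0.31 0.72 1.43 0.   0.99 1.87] w 0.0437 f [ 0.14 -0.17  0.17]
dp [ 1.8  6.  69.6] rot [-0.0023 -0.0004  0.0065]
```

```bash
python3 -m jog '{"dp":[[0,0,50],[0,0,70],[0,0,70],[0,0,70],[0,0,70]],"delta_rot":[[0,0,0],[0,0,0],[0,0,0],[0,0,0],[0,0,0]],"gripper":[-1,-1,-1,-1,-1]}'; python3 go.py .589 .299 .003 -1.566
python3 - <<'E'
from stud import *
s=robot.camera("scene"); np.save("pics/c.npy",s); o=robot.get_obs(); x,y,z=o["position"]; print(x,y,z)
for zz in(z-.0005,z+.0005,z-.0005-.001):
    print(stud(s,"scene",(x+.019,y),zz+.016))
E
```

```text
time: 13.0
position: [0.5904, 0.2988, 0.0314]
tool_rot: [1.0, 0.002, 0.002, -0.0]
ft_force: [0.4, 0.6, -0.6]
grip_width: 0.0438
grip_force: 20.0
t 13.0 pos [0.5904 0.2988 0.0314] q [ 0.3   0.81  1.46 -0.    0.86  1.87] w 0.0438 f [ 0.44  0.63 -0.57]
dp [-1.4 -0.2 28.4] rot [-0.0008 -0.0031 -0.0006]
0.5904202614809633 0.29889753827932225 0.03162446683667247
(array([338.56639093, 291.0286152 ]), np.int64(20), array([0.60955842, 0.29848279, 0.04712447]))
(array([338.56639093, 291.0286152 ]), np.int64(20), array([0.61010174, 0.29876758, 0.04812447]))
(array([338.56639093, 291.0286152 ]), np.int64(20), array([0.60901511, 0.29819799, 0.04612447]))
```

```bash
python3 -m jog '{"dp":[[-0.8,-0.7,0],[-0.8,-0.7,8],[-0.8,-0.7,16],[-0.8,-0.7,22],[-0.8,-0.7,26],[-0.8,-0.7,27],[-0.8,-0.7,27]],"delta_rot":[[0,0,0],[0,0,0],[0,0,0],[0,0,0],[0,0,0],[0,0,0],[0,0,0]],"gripper":[-1,-1,-1,-1,-1,-1,-1]}'; python3 -m jog '{"dp":[[0,0,1],[0,0,1],[0,0,1]],"delta_rot":[[0,0,0],[0,0,0],[0,0,0]],"gripper":[-1,-1,-1]}'
```

```text
time: 13.75
position: [0.5878, 0.2996, 0.0024]
tool_rot: [1.0, 0.002, -0.0, 0.0]
ft_force: [0.1, -0.0, -0.3]
grip_width: 0.0438
grip_force: 20.0
time: 14.05
position: [0.5881, 0.2996, 0.0019]
tool_rot: [1.0, 0.002, 0.0, -0.0]
ft_force: [-0.5, 0.3, -0.6]
grip_width: 0.0439
grip_force: 20.0
```

```bash
python3 -m jog '{"dp":[[0,0,0.7],[0,0,0.7],[0,0,0.7]],"delta_rot":[[0,0,0],[0,0,0],[0,0,0]],"gripper":[-1,-1,-1]}'; python3 - <<'E'
from stud import *
s=robot.camera("scene"); print(stud(s,"scene",(.5915+.017,.2994),.0195))
E
```

```text
time: 14.35
position: [0.5881, 0.2996, 0.0018]
tool_rot: [1.0, 0.002, 0.0, -0.0]
ft_force: [-1.6, 0.1, 4.9]
grip_width: 0.044
grip_force: 20.0
(array([337.81490087, 296.53918835]), np.int64(20), array([0.60869569, 0.3000031 , 0.0195    ]))
```

```bash
python3 -m jog '{"dp":[[0,0,0],[0,0,0],[0,0,0],[0,0,-20],[0,0,-70],[0,0,-120],[0,0,-170],[0,0,-200],[0,0,-200]],"delta_rot":[[0,0,0],[0,0,0],[0,0,0],[0,0,0],[0,0,0],[0,0,0],[0,0,0],[0,0,0],[0,0,0]],"gripper":[1,1,1,1,1,1,1,1,1]}'; python3 go.py .435 -.372 .2 -1.566; python3 - <<'E'
from vis import *
print(tri((220,112.3),(363.75,222.5)))
a=cv2.imread("pics/scene0.png").astype(int).sum(2); t=cv2.imread("pics/top0.png").astype(int).sum(2)
print(a[106:136,212:230]); print(t[215:232,350:372])
E
```

```text
time: 15.3
position: [0.5915, 0.3008, 0.2072]
tool_rot: [1.0, 0.002, 0.006, -0.002]
ft_force: [1.1, -0.5, 0.5]
grip_width: 0.0871
grip_force: 0.0
t 15.3 pos [0.5915 0.3008 0.2072] q [0.3  0.59 1.35 0.   1.18 1.87] w 0.0871 f [ 1.06 -0.52  0.45]
dp [-159.9  672.     2.9] rot [-0.0036 -0.0118  0.0002]
(array([ 0.43502851, -0.37185513,  0.14343775]), np.float64(0.001849833023606653))
[[344 353 353 340 344 362 358 348 349 350 350 340 334 342 349 349 345 334]
 [351 350 350 338 341 355 359 344 338 350 347 343 338 341 350 346 341 316]
 [352 351 339 338 344 346 352 332 318 341 348 341 347 346 346 344 340 314]
 [355 352 349 344 345 348 355 335 305 342 348 339 352 349 349 351 347 338]
 [352 348 344 345 333 346 349 304 297 342 341 343 350 348 349 352 350 353]
 [346 334 329 343 343 310 250 200 197 241 305 333 344 344 340 357 359 362]
 [349 332 324 343 354 218  94 103  94 113 245 329 347 354 355 354 353 349]
 [345 335 327 349 356 201  96 101 102 107 180 340 338 342 347 351 350 338]
 [349 336 345 357 357 193  90  89  92 101 244 346 350 342 351 349 358 348]
 [353 353 355 357 345 214 132 209 179 189
[... 2416 characters left out ...]
5 138 127 134 134 158 215 277
  324 358 374 381]
 [309 302 281 271 259 228 162  77  38  86 124 132 144 156 166 194 249 288
  319 357 373 375]
 [309 299 278 265 257 247 200 144 128 148 180 209 215 224 233 247 271 297
  325 351 366 372]
 [305 297 282 270 265 278 285 275 275 287 304 315 294 283 276 277 291 308
  313 342 359 356]
 [307 301 291 282 284 315 348 366 374 378 379 367 337 305 289 293 301 312
  318 328 357 365]
 [304 301 301 299 301 326 353 370 376 381 372 358 334 315 307 298 304 310
  312 321 351 369]
 [301 303 302 303 313 325 329 336 338 340 347 342 333 320 311 301 308 309
  315 324 345 368]
 [292 299 305 313 318 323 319 313 321 318 325 333 329 320 310 308 313 311
  310 315 335 362]]
```

```bash
python3 -m jog '{"dp":[[-156,672,3],[-156,672,3],[-156,672,3],[-156,672,3],[-156,672,3],[-156,672,3],[-156,672,3],[-156,672,3],[-156,672,3],[-156,672,3],[-156,672,3],[-156,672,3]],"delta_rot":[[0,0,0],[0,0,0],[0,0,0],[0,0,0],[0,0,0],[0,0,0],[0,0,0],[0,0,0],[0,0,0],[0,0,0],[0,0,0],[0,0,0]],"gripper":[1,1,1,1,1,1,1,1,1,1,1,1]}'; python3 go.py .435 -.372 .2 -1.566
```

```text
time: 16.5
position: [0.4537, -0.2869, 0.1972]
tool_rot: [1.0, 0.002, -0.001, -0.001]
ft_force: [1.7, -0.8, 0.9]
grip_width: 0.0868
grip_force: 0.0
t 16.5 pos [ 0.4537 -0.2869  0.1972] q [-0.77  0.44  1.68  0.    1.02  0.79] w 0.0868 f [ 1.69 -0.84  0.86]
dp [-19.1  85.   -2.9] rot [-0.0017  0.0014 -0.0003]
```

```bash
python3 -m jog '{"dp":[[-19,82,-3],[-19,82,-3],[-19,82,-3],[-19,82,-3],[-19,82,-3]],"delta_rot":[[0,0,0],[0,0,0],[0,0,0],[0,0,0],[0,0,0]],"gripper":[1,1,1,1,1]}'; python3 go.py .435 -.372 .097 -1.566; python3 - <<'E'
from stud import *
from look import draw
from m2 import rowfit
s=robot.camera("scene"); t=robot.camera("top"); np.save("pics/s2.npy",s); np.save("pics/t2.npy",t)
for n,g,c,im,x,y in(("L",116,"scene",s,.5915,.2994),("L",116,"top",t,.5877,.2988),("S",76,"scene",s,.5277,.1018),("S",76,"top",t,.5242,.1011)):
    q,k,P=stud(im,c,(x+.017,y),.019); print(n,c,q.round(1),k,P.round(4),((P[:2]-[x,y])*1000).round(2))
a=draw("scene",s[:,:,::-1].copy(),[],[.588,.3,.02],50,4)[:,:400];b=draw("top",t[:,:,::-1].copy(),[],[.56,.2,.02],50,4)[:,:400]
cv2.imwrite("pics/p3.png",np.hstack([a,b]))
E
```

```text
time: 17.0
position: [0.4361, -0.3658, 0.2004]
tool_rot: [1.0, 0.003, -0.001, -0.001]
ft_force: [-0.5, 0.3, 0.4]
grip_width: 0.0873
grip_force: 0.0
t 17.0 pos [ 0.4361 -0.3658  0.2004] q [-0.89  0.48  1.6   0.    1.07  0.67] w 0.0873 f [-0.53  0.28  0.38]
dp [ -0.9   6.5 103.4] rot [-0.0027  0.0017  0.0007]
L scene [337.9 296.3] 19 [0.6078 0.2995 0.019 ] [16.31  0.12]
L top [137.7 179.1] 21 [0.6049 0.2987 0.019 ] [17.18 -0.14]
S scene [299.9 238.8] 13 [0.5439 0.1021 0.019 ] [16.24  0.33]
S top [200.1 197.3] 22 [0.5407 0.1007 0.019 ] [16.46 -0.36]
```

View pics/p3.png

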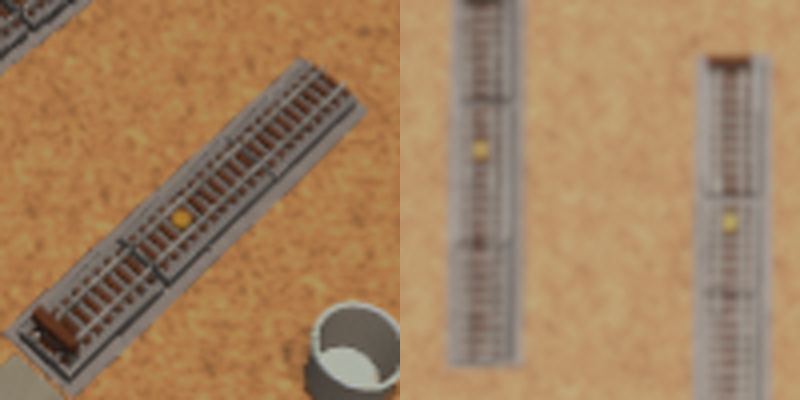

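Both pieces sit flat and in line; the long piece's stud is at scene crop (182,218) and top crop (481,150). Now the probe.

```bash
python3 -m jog '{"dp":[[0,3,20],[0,3,40],[0,3,40],[0,3,40]],"delta_rot":[[0,0,0],[0,0,0],[0,0,0],[0,0,0]],"gripper":[1,1,1,1]}'; python3 go.py .435 -.372 .096 -1.566
```

```text
time: 17.5
position: [0.4368, -0.3695, 0.1615]
tool_rot: [1.0, 0.003, -0.0, -0.0]
ft_force: [0.3, -0.2, 0.5]
grip_width: 0.0871
grip_force: 0.0
t 17.5 pos [ 0.4368 -0.3695  0.1615] q [-0.9   0.54  1.63  0.    0.98  0.67] w 0.0871 f [ 0.34 -0.23  0.53]
dp [-1.8  2.5 65.5] rot [-0.0008  0.0005  0.0014]
```

```bash
python3 -m jog '{"dp":[[-1.5,2.5,20],[-1.5,2.5,45],[-1.5,2.5,65],[-1.5,2.5,65],[-1.5,2.5,65],[-1.5,2.5,65],[-1.5,2.5,65],[-1.5,2.5,65],[-1.5,2.5,65],[-1.5,2.5,65],[-1.5,2.5,65],[-1.5,2.5,65]],"delta_rot":[[0,0,0],[0,0,0],[0,0,0],[0,0,0],[0,0,0],[0,0,0],[0,0,0],[0,0,0],[0,0,0],[0,0,0],[0,0,0],[0,0,0]],"gripper":[1,1,1,1,1,-1,-1,-1,-1,-1,-1,-1]}' 30; python3 go.py .435 -.372 .2 -1.566
```

```text
time: 18.7
position: [0.435, -0.3731, 0.0964]
tool_rot: [1.0, 0.002, -0.0, -0.0]
ft_force: [0.2, 0.5, -0.4]
grip_width: 0.0393
grip_force: 0.0
t 18.7 pos [ 0.435  -0.3731  0.0964] q [-0.9   0.63  1.67 -0.    0.84  0.66] w 0.0393 f [ 0.21  0.5  -0.37]
dp [   0.    -1.1 -103.6] rot [-0.0001  0.0001 -0.    ]
```

```bash
python3 -m jog '{"dp":[[0,0,0],[0,0,0],[0,0,0],[0,0,0],[0,0,0]],"delta_rot":[[0,0,0],[0,0,0],[0,0,0],[0,0,0],[0,0,0]],"gripper":[-1,-1,-1,-1,-1]}' 30; python3 go.py .435 -.372 .2 -1.566
```

```text
time: 19.2
position: [0.4349, -0.3729, 0.0963]
tool_rot: [1.0, 0.002, -0.0, -0.0]
ft_force: [0.6, 0.5, -1.0]
grip_width: 0.0172
grip_force: 30.0
t 19.2 pos [ 0.4349 -0.3729  0.0963] q [-0.9   0.63  1.67  0.    0.84  0.66] w 0.0172 f [ 0.61  0.54 -0.97]
dp [ 1.000e-01 -1.000e+00 -1.037e+02] rot [-0.0004  0.0003  0.    ]
```

```bash
python3 -m jog '{"dp":[[0,0,-20],[0,0,-50],[0,0,-80],[0,0,-110],[0,0,-120],[0,0,-120]],"delta_rot":[[0,0,0],[0,0,0],[0,0,0],[0,0,0],[0,0,0],[0,0,0]],"gripper":[-1,-1,-1,-1,-1,-1]}'; python3 go.py .6065 .2994 .2163 -1.566
```

```text
time: 19.8
position: [0.4356, -0.3738, 0.2178]
tool_rot: [1.0, 0.002, 0.001, 0.001]
ft_force: [-0.5, 0.6, -1.1]
grip_width: 0.017
grip_force: 30.0
t 19.8 pos [ 0.4356 -0.3738  0.2178] q [-0.9   0.46  1.57 -0.    1.1   0.66] w 0.017 f [-0.45  0.57 -1.07]
dp [ 1.741e+02 -6.724e+02 -1.000e-01] rot [ 0.0029 -0.0022  0.    ]
```

```bash
python3 -m jog '{"dp":[[10,-40,0],[20,-80,0],[32,-125,0],[44,-170,0],[56,-215,0],[67,-260,0],[79,-305,0],[91,-350,0],[102,-395,0],[114,-440,0],[126,-485,0],[137,-530,0]],"delta_rot":[[0,0,0],[0,0,0],[0,0,0],[0,0,0],[0,0,0],[0,0,0],[0,0,0],[0,0,0],[0,0,0],[0,0,0],[0,0,0],[0,0,0]],"gripper":[-1,-1,-1,-1,-1,-1,-1,-1,-1,-1,-1,-1]}'; python3 -m jog '{"dp":[[17,-70,0],[35,-142,0],[35,-142,0],[35,-142,0],[35,-142,40],[35,-142,80],[35,-142,80],[35,-142,80]],"delta_rot":[[0,0,0],[0,0,0],[0,0,0],[0,0,0],[0,0,0],[0,0,0],[0,0,0],[0,0,0]],"gripper":[-1,-1,-1,-1,-1,-1,-1,-1]}';python3 go.py .6065 .2994 .115 -1.566
```

```text
time: 21.0
position: [0.5684, 0.1593, 0.214]
tool_rot: [1.0, 0.002, -0.002, 0.0]
ft_force: [0.4, -0.6, -1.6]
grip_width: 0.0173
grip_force: 30.0
time: 21.8
position: [0.6026, 0.2988, 0.1345]
tool_rot: [1.0, 0.002, -0.002, 0.001]
ft_force: [-0.5, 0.4, -0.2]
grip_width: 0.0171
grip_force: 30.0
t 21.8 pos [0.6026 0.2988 0.1345] q [ 0.29  0.69  1.38 -0.    1.08  1.86] w 0.0171 f [-0.52  0.36 -0.2 ]
dp [ 4.  -0.6 19.5] rot [ 0.0014  0.0044 -0.0004]
```

```bash
python3 -m jog '{"dp":[[2,-0.6,10],[2,-0.6,21],[2,-0.6,21],[2,-0.6,21]],"delta_rot":[[0,0,0],[0,0,0],[0,0,0],[0,0,0]],"gripper":[-1,-1,-1,-1]}';python3 go.py .6065 .2994 .105 -1.566; python3 - <<'E'
from look import *
s=robot.camera("scene"); t=robot.camera("top"); np.save("pics/s3.npy",s); o=robot.get_obs()["position"]
b=o-[0,0,.0863]; print("tip pred",b, proj("scene",[b,b+[0,0,.02],b+[0,0,.06]]).round(1),"stud px(before) 337.9 296.3")
a=draw("scene",s[:,:,::-1].copy(),[],[.606,.299,.04],25,16)[:,:600][:600]
a=a[:,:]; u,v=np.round(proj("scene",[.606,.299,.04])[0]).astype(int); print("crop origin",u-25,v-25,"scale 16")
k=cv2.resize(s[v-25:v+25,u-25:u+25,::-1],(600,600),interpolation=cv2.INTER_CUBIC); cv2.imwrite("pics/p4.png",k)
E
```

```text
time: 22.2
position: [0.6059, 0.3002, 0.1157]
tool_rot: [1.0, 0.002, 0.0, -0.0]
ft_force: [-0.7, 1.0, -0.8]
grip_width: 0.0168
grip_force: 30.0
t 22.2 pos [0.6059 0.3002 0.1157] q [ 0.3   0.72  1.38 -0.    1.04  1.86] w 0.0168 f [-0.73  1.   -0.81]
dp [ 0.6  0.8 10.7] rot [-0.     -0.0002 -0.0001]
tip pred [0.6061964  0.30043169 0.02985742] [[339.1 294.1]
 [340.1 290.2]
 [342.3 282.1]] stud px(before) 337.9 296.3
crop origin 314 267 scale 16
```

View pics/p4.png

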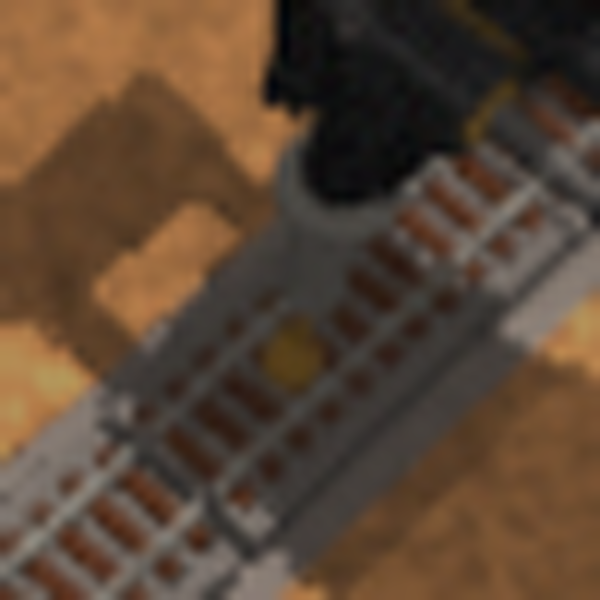

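```bash
python3 -m jog '{"dp":[[1,0.8,3],[1,0.8,6],[1,0.8,7.5],[1,0.8,7.5]],"delta_rot":[[0,0,0],[0,0,0],[0,0,0],[0,0,0]],"gripper":[-1,-1,-1,-1]}';python3 go.py .607 .2995 .105 -1.566; python3 - <<'E'
from vis import *
s=robot.camera("scene"); o=np.mean([robot.get_obs()["position"]],0); b=o-[0,0,.0863]; print(b)
u,v=314,267; k=12
r=cv2.resize(s[v:v+50,u:u+32,::-1],None,fx=k,fy=k,interpolation=cv2.INTER_CUBIC); r=cv2.convertScaleAbs(r,alpha=1.7); q=r.copy()
th=np.linspace(0,2*np.pi,40); C=lambda rad,z,p:np.c_[rad*np.cos(th),rad*np.sin(th),0*th+z]+p
for rad,z,p,col in((.014,.06,b,(0,255,0)),(.014,.065,b,(0,255,0)),(.007,.06,b,(255,255,0)),(.007,.02,b,(255,255,0)),(.0025,.02,b,(255,0,255)),(.0025,0,b,(255,0,255)),(.006,0,[.6078,.2995,.019],(0,0,255))):
    w=((proj("scene",C(rad,z,p))+.5-[u,v])*k-.5).round().astype(np.int32); cv2.polylines(q,[w],True,col,1,cv2.LINE_AA)
cv2.imwrite("pics/p5.png",np.hstack([r,q]))
E
```

```text
time: 22.7
position: [0.6065, 0.2994, 0.1075]
tool_rot: [1.0, 0.002, -0.0, 0.0]
ft_force: [0.3, 0.4, -0.4]
grip_width: 0.0173
grip_force: 30.0
t 22.7 pos [0.6065 0.2994 0.1075] q [0.29 0.73 1.39 0.   1.03 1.86] w 0.0173 f [ 0.26  0.44 -0.42]
dp [ 0.5 -0.1  2.5] rot [ 0.0002  0.0009 -0.    ]
[0.60663256 0.29950098 0.02134211]
```

View pics/p5.png

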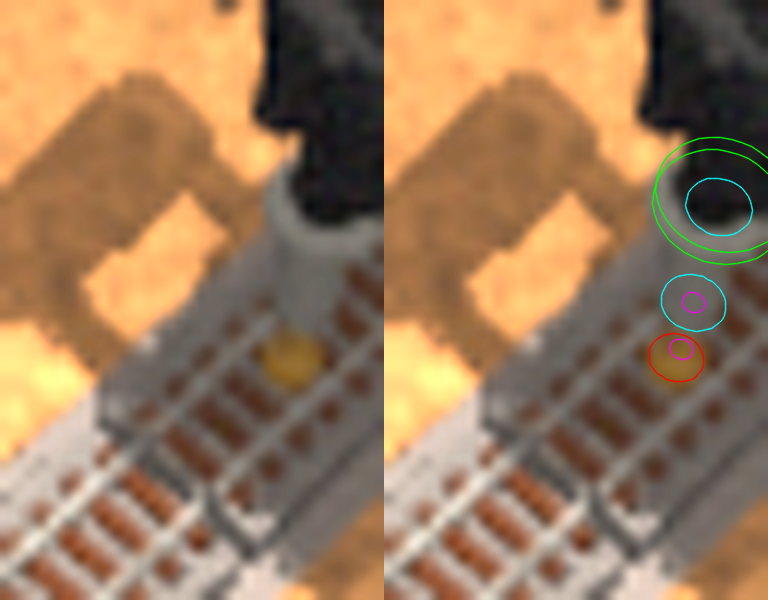

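```bash
cat > avg.py <<'E'
from rig import robot
import numpy as np
P=[];F=[]
for _ in range(12):
    robot.camera("top"); o=robot.get_obs(); P.append(o["position"]); F.append(o["ft_force"])
print(round(o["time"],2),"pos",np.mean(P,0).round(5),"F",np.mean(F,0).round(2),"+-",np.std(F,0).round(2),"w",round(o["grip_width"],4))
E
python3 avg.py; python3 -m jog '{"dp":[[0.7,0,1],[0.7,0,2],[0.7,0,3],[0.7,0,4],[0.7,0,5],[0.7,0,5.5]],"delta_rot":[[0,0,0],[0,0,0],[0,0,0],[0,0,0],[0,0,0],[0,0,0]],"gripper":[-1,-1,-1,-1,-1,-1]}'; python3 avg.py
```

```text
23.35 pos [0.60682 0.29953 0.10798] F [-0.04  0.04 -0.95] +- [0.43 0.36 0.53] w 0.0172
time: 23.95
position: [0.6075, 0.2995, 0.1026]
tool_rot: [1.0, 0.002, 0.0, 0.0]
ft_force: [-1.0, -0.9, 1.1]
grip_width: 0.0175
grip_force: 30.0
24.55 pos [0.60754 0.29952 0.10256] F [-0.27  0.07  1.08] +- [0.5  0.53 0.49] w 0.0172
```

```bash
python3 -m jog '{"dp":[[0,0,1],[0,0,2],[0,0,3],[0,0,3.8],[0,0,3.8]],"delta_rot":[[0,0,0],[0,0,0],[0,0,0],[0,0,0],[0,0,0]],"gripper":[-1,-1,-1,-1,-1]}'; python3 avg.py; python3 - <<'E'
from vis import *
s=robot.camera("scene"); t=robot.camera("top"); k=12
a=cv2.convertScaleAbs(cv2.resize(s[272:322,312:344,::-1],None,fx=k,fy=k,interpolation=cv2.INTER_CUBIC),alpha=1.7)
b=cv2.resize(s[90:290,150:290,::-1],(400,571)); b=cv2.copyMakeBorder(b,0,29,0,0,0)
cv2.imwrite("pics/p6.png",np.hstack([a,b]))
E
```

```text
time: 25.05
position: [0.6076, 0.2996, 0.0987]
tool_rot: [1.0, 0.002, 0.0, -0.0]
ft_force: [-0.7, -0.6, 1.9]
grip_width: 0.0173
grip_force: 30.0
25.65 pos [0.60757 0.29954 0.09873] F [-0.45 -0.21  2.61] +- [0.31 0.52 0.47] w 0.0173
```

View pics/p6.png

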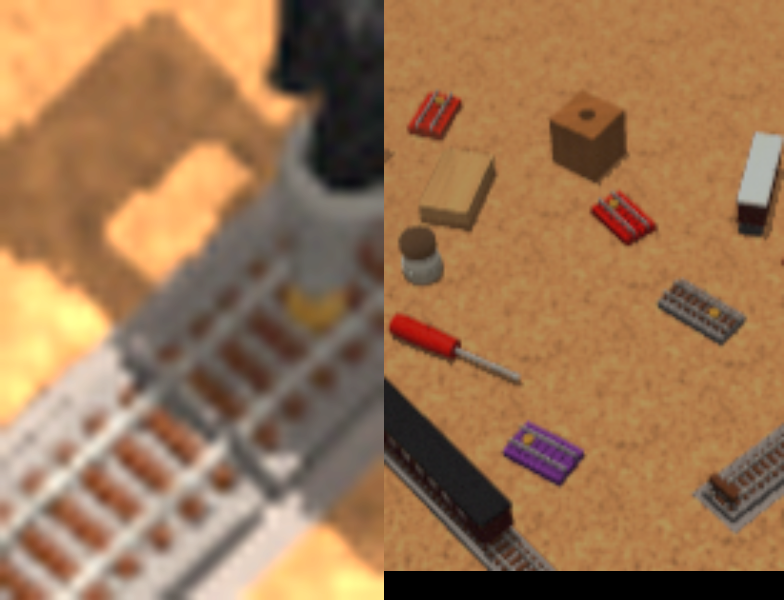

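The picture shows the probe upright with its tip on the stud at crop (316,308) and everything else undisturbed. The force has risen 3.56 N, so the tip is about 5.9 mm in.

```bash
python3 -c "
from rig import robot
print(robot.hand_in())"
```

```text
the job is handed in; nothing more can be done
None
```

The short and long track pieces are laid flat in their gaps, and I handed in at about 26 s still holding the probe upright on the long piece's stud, its tip about 5.9 mm (half way) in; the hand-in returned no verdict.

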